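# Seat the proud lid of a cream tub with the wooden press

### The arm

A 6-joint arm with a two-finger parallel gripper is mounted at the origin on a cart in front of the work surface, level with it; the furniture and walls round the work are solid. World frame = base frame: x ahead of the robot, y to its left, z up, the work surface at z = 0. Lengths are in m, angles in degrees, forces in N, time in s.
With the tool pointing down it reaches from about 0.3 to 0.75 m from the base axis. Payload 8.5 kg.
Tool frame: the origin (TCP) lies at the very end of the fingers, on their centre line; the grasp point (between the pads) lies 19 mm behind it; z points along the fingers, y is the line along which they close (so a half turn about z gives the same grasp; the last joint's range is limited). The gripper opens to 85 mm and grips with 20 to 120 N. Pads are 22 mm wide; open, the fingers measure 114 mm over their backs; the gripper's body (76 mm by 85 mm) begins 54 mm behind the grasp point. The pads swing forward as they close: fully open they stand 13 mm farther back than shut.
Start: joints at [61.805, 21.807, 74.336, -0, 83.858, -12.336], TCP at [0.15, 0.529, 0.231] pointing down, gripper open.
Joint ranges: [-178.18, 178.18], [-50.72, 133.34], [12.68, 142.11], [-81.47, 261.47], [9.98, 163.14], [-165.26, 165.26]. Speed limits (degrees/s): [136.94, 136.94, 180, 180, 180, 180].

### API

Orientations are given as a 3x3 rotation matrix whose columns are the frame's x, y, z axes.
In Python, from rig import env, optics, spotter gives the robot as it stands.
- The arm moves only by the shell command python3 -m crank 'ROWS' [FORCE]. ROWS is JSON, one flat list of numbers, 5 for each row, row after row: the finger opening in cm, from 0 to 8.54, then the shift along the tool's x, y, z in cm, then the turn about the tool's z in rad. A call has exactly 8 rows; each row shifts and turns the commanded pose from where the row before left it, along the tool's axes as they then stand; what a row does not reach is not made up. A row lasts 1/12 s, in which the tool goes at most 41.7 mm and 7.16 degrees, less where a joint would pass 70% of its speed; a pose out of reach is approached as far as the arm can. A call is refused whole if a number of a shift passes 4.17 or a number of a turn 0.125, either way. A call with a gripper value outside its range is refused whole. The fingers move at their own pace and stop on an object; FORCE is the grip in N (left out, the last holds). Time passes only in rows, so rows that do not move let the fingers close, or fill a call up. It gives the time, the measured TCP pose, the force, the opening and the grip force at its end, in the units of the state.
- env.observe(): the state, without advancing time (a new reading comes with each control period).
- optics.get_image(name): name is "side" or "top"; returns a dict with "color" (480x640x3 uint8, red, green, blue), "intrinsics" (3x3 intrinsics, pixels), "pose" (4x4, takes a point from camera to world coordinates). Camera axes: x right, y up, looking along -z (the intrinsics and any distortion apply to the point x, -y, -z); pixel columns grow to the right and rows downward; lengths in m; the calibration is good to about 2 mm. A picture is of the moment at which its call begins. There is no depth.
- env.close_job(): hands the job in; it is judged then, once.
Trained networks look in a picture, given as the dict that the camera call returned (one of the last four; its "shot" number tells which), for a name from the list of things; names that differ only in an ending like _2 or _b are one class to them, and where a whole thing is asked for, a point or a joint stands for the part that bears it (a point fixed in the world has none). Each returns a list of dicts, best first, with "score" (0 to 1); they miss things now and then, are a little off and sometimes report something else, mostly with a low value. They report only what shows in the picture. A call takes as long as a camera call. They do not tell look-alikes from the thing itself.
- spotter.look_for(picture, query): "at" ([column, row] as shares, 0 to 1, of the picture: columns of its width, rows of its height, amid what is visible of it).
The state is a dict: "time_s": time; "q": joint angles; "qvel": joint speeds; "joint_efforts": joint torques, N m; "position": TCP position; "tool_rot": TCP orientation; "ft_force": force on the tool from outside, world axes, zero at the start; "wrist_torque": the same for the moment, N m; "grip_width": finger opening in m; "gripper_force": force on a finger pad.
Only numpy, scipy, OpenCV 4.12 (cv2) and the standard library are available. Lean on these libraries where they do the work, as an engineer would, in place of code of your own. Each camera call takes 0.05 s, during which the arm holds its last target. There are 200 camera calls.

### The job

One of the two round cream tubs has its lid standing proud, with an orange seal band showing under it. Pick up the turned wooden press by its knob, set its foot squarely on the middle of that lid and push straight down until the lid seats fully home and no orange shows, without touching the tub or its lid with the gripper. Then stand the press upright on the worktop again and let go; leave the tub upright and the closed tub where it is.

Things in the scene. Friction and masses are not known exactly. Their poses are not given: they have to be found in the camera images.
- wood_press: turned wooden press (a stamp shape), 38 mm diameter round foot, narrower waist and a rounded knob on top, 55 mm tall, about 45 g. Starts standing upright on the worktop; its yaw means nothing (round). Origin at the centre of the flat underside of the foot, z up its axis. Solid; taken from above across the knob: to the fingers it is a cone, 34 mm wide 20 mm above the foot, narrowing evenly to 24 mm at 47 mm (the waist is filled in); a grip of about 50 N holds it for the push.
- open_tub: round cream-coloured tub with a press-on lid, the one whose lid stands proud, about 0.21 kg, loose, standing upright on the worktop. Body 62 mm across, 45 mm tall without lid; lid 70 mm across. Origin at the centre of its underside, z up.
- open_tub_lid_top (a point): centre of the flat top of the open tub's lid, moving with the lid: 51 mm above the worktop when the lid is home, 62 to 64 mm at the start, when an orange seal band shows between tub and lid.
- open_tub_lid (a joint): how far the lid of the open tub stands above its home position, m: 0.011 to 0.013 at the start, 0 when home. The lid only slides along the tub's axis. It is a snug press fit: it needs a steady push of about 5 to 9 N all the way down, keeps still wherever the push ends, and stops dead when home, where the force on the press rises sharply; 20 N does no harm.
- closed_tub: a second tub, identical to the first but with its lid already home (51 mm tall, no orange showing); a bystander. Origin at the centre of its underside.
Not all that is in view belongs to the job. What is shaped like the open_tub but blue or pink is not meant.

How it is judged (in metres and radians):
On the way:
1. the foot of the wooden press stands on the middle of the proud lid (within 16 mm), upright within 12 degrees, and pushes with more than 3 N (contact force between wood_press and open_tub above 3 N and horizontal distance between wood_press and open_tub_lid_top below 0.016 m and angle between wood_press's own z axis and vertical below 0.21 rad and height (world z) of wood_press above 0.045 m), for 0.02 s.
At the end, for the whole second after the job is handed in: The lid of the open tub is home to within 2 mm, that tub stands upright on the worktop, and the wooden press stands upright on the worktop, released and at rest (value of joint open_tub_lid below 0.002 m and angle between open_tub's own z axis and vertical below 0.1 rad and height (world z) of open_tub below 0.01 m and angle between wood_press's own z axis and vertical below 0.15 rad and height (world z) of wood_press below 0.015 m and linear speed of each of wood_press, open_tub below 0.02 m/s); the robot touches nothing.
It fails at once if the gripper or arm pushes on the open tub or its lid (over 2 N) (contact force between any of the fingers, the arm and open_tub above 2 N).
It fails at once if the closed tub is moved by more than 30 mm (distance of closed_tub from where it was at the start of the episode above 0.03 m).
It fails at once if the open tub is tipped by more than 20 degrees (angle between open_tub's own z axis and vertical above 0.35 rad).
It also fails if it takes over 51 s, if anything falls off the work surface, if the arm or the gripper's body presses on something with over 40 N, if the wrist force passes 120 N, or if a joint passes its speed limit or range.

## Working session

There is one attempt and no reset: what is moved stays moved. The work goes in short steps, Python scripts to look and compute and a shell command to move; the robot and the scene stay as the last step left them, time stands still between calls to the robot, and variables do not carry over. Pictures are saved under pics/ and viewed, at most 10 in all, crops included, and the job is handed in when it is done.

```bash
mkdir -p pics; ls
cat > h.py <<'E'
import numpy as np,cv2
from rig import env,optics,spotter
def ray(p,u,v):
    K=np.array(p["intrinsics"]);T=np.array(p["pose"])
    d=np.linalg.inv(K)@[u,v,1]; d=T[:3,:3]@[d[0],-d[1],-d[2]]
    return T[:3,3],d
def at(p,u,v,z):
    o,d=ray(p,u,v); return (o+d*(z-o[2])/d[2]).round(4)
def proj(p,X):
    K=np.array(p["intrinsics"]);T=np.array(p["pose"])
    c=T[:3,:3].T@(np.array(X)-T[:3,3]); c=K@[c[0],-c[1],-c[2]]; return (c[:2]/c[2]).round(1)
E
python3 - <<'E'
from h import *
s=env.observe();print(s["position"],s["tool_rot"],s["grip_width"],s["time_s"])
for n in("top","side"):
    p=optics.get_image(n);cv2.imwrite(f"pics/{n}0.png",p["color"][:,:,::-1])
    print(n,[k for k in p], np.array(p["pose"]).round(3).tolist(),np.array(p["intrinsics"]).tolist())
    for q,z in(("wood_press",.03),("open_tub",.05),("closed_tub",.05)):
        for r in spotter.look_for(p,q):
            u,v=r["at"][0]*640,r["at"][1]*480
            print(q,round(r["score"],2),round(u),round(v),at(p,u,v,z))
E
```

```text
pics
[0.15015172 0.52879395 0.23068751] [[-9.61933495e-01  2.73282666e-01 -7.32271051e-04]
 [ 2.73283429e-01  9.61932658e-01 -1.31491678e-03]
 [ 3.45051476e-04 -1.46498004e-03 -9.99998867e-01]] 0.08547474123741418 0.0
top ['color', 'intrinsics', 'pose', 'shot'] [[-0.019, 0.997, -0.079, 0.491], [-1.0, -0.02, -0.012, 0.107], [-0.014, 0.079, 0.997, 0.923], [0.0, 0.0, 0.0, 1.0]] [[453.71565488251935, 0.0, 311.99493120627073], [0.0, 453.71565488251935, 238.80039675519208], [0.0, 0.0, 1.0]]
wood_press 0.77 327 226 [0.5872 0.0867 0.03  ]
open_tub 0.63 205 279 [0.4873 0.3243 0.05  ]
open_tub 0.61 254 200 [0.6392 0.2286 0.05  ]
open_tub 0.57 199 219 [0.6038 0.3369 0.05  ]
closed_tub 0.58 402 273 [ 0.4913 -0.0545  0.05  ]
side ['color', 'intrinsics', 'pose', 'shot'] [[0.935, 0.12, -0.334, 0.251], [-0.355, 0.354, -0.865, -0.645], [0.015, 0.928, 0.373, 0.416], [0.0, 0.0, 0.0, 1.0]] [[585.1418486500207, 0.0, 314.25178347714706], [0.0, 585.1418486500207, 237.9874111757719], [0.0, 0.0, 1.0]]
wood_press 0.82 341 290 [0.5631 0.0496 0.03  ]
open_tub 0.9 298 219 [0.5838 0.3013 0.05  ]
open_tub 0.77 345 242 [0.621  0.1696 0.05  ]
open_tub 0.71 244 232 [0.4756 0.2709 0.05  ]
closed_tub 0.87 316 337 [ 0.4699 -0.0892  0.05  ]
```

View pics/top0.png

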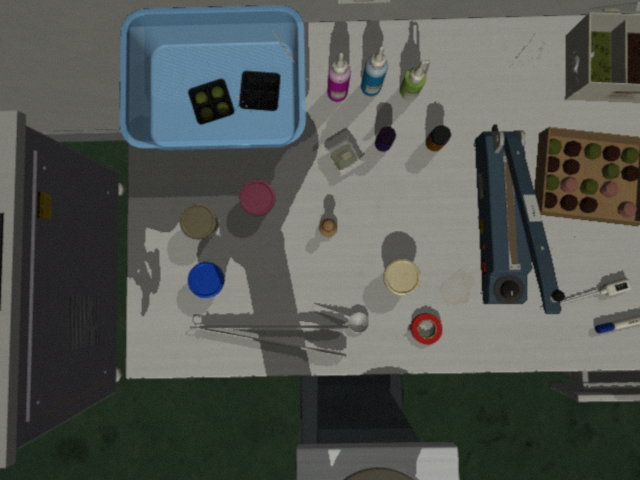

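View pics/side0.png

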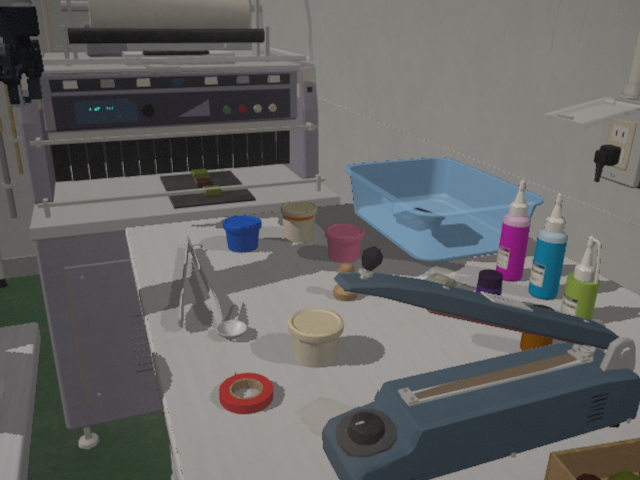

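Top picture: cream tubs at (198,221) and (402,277), press at (328,227), blue (206,280) and pink (257,198) look-alikes. The side view suggests the orange band is on the far tub (298,219), which is top-view (198,221); the near one (316,337) looks closed. I'll confirm this in a crop and refine the positions.

Run:
```python
from h import *
p=optics.get_image("side");c=p["color"][:,:,::-1]
t=optics.get_image("top");d=t["color"][:,:,::-1]
a=cv2.resize(c[190:270,250:370],(480,320),interpolation=3);b=cv2.resize(c[250:370,280:380],(267,320),interpolation=3)
e=cv2.resize(d[180:260,170:350],(747,280*747//630),interpolation=3)[:240]
im=np.zeros((600,760,3),np.uint8);im[:320,:480]=a;im[:320,490:757]=b
e=cv2.resize(d[180:250,160:360],(760,266),interpolation=3);im[330:596]=e
cv2.imwrite("pics/crop.png",im)
# segmentation of lids and knob in top
for name,u,v,z in(("open",198,221,.063),("closed",402,277,.051),("press",328,227,.045)):
    R=30
    g=cv2.cvtColor(d[v-R:v+R,u-R:u+R].copy(),cv2.COLOR_BGR2HSV)
    m=(g[...,1]>60).astype(np.uint8)
    n,l,st,ce=cv2.connectedComponentsWithStats(m);i=l[R,R]
    cs,_=cv2.findContours((l==i).astype(np.uint8),0,2);k=max(cs,key=cv2.contourArea)
    (x,y),r=cv2.minEnclosingCircle(k)
    print(name,i,st[i],"c",x+u-R,y+v-R,r,at(t,x+u-R,y+v-R,z),g[R,R],np.median(g[:5].reshape(-1,3),0))
for P in([.6047,.3366,.063],[.491,-.0545,.051],[.585,.083,.045],[.585,.083,0]): print(proj(p,P),proj(t,P))
```

```text
open 1 [  12   12   38   36 1009] c 198.4452896118164 220.50607872009277 18.61485481262207 [0.599  0.3338 0.063 ] [21 73 84] [30. 16. 60.]
closed 1 [  12   12   36   36 1010] c 401.562801361084 276.80434799194336 18.133193969726562 [ 0.484  -0.0525  0.051 ] [ 24  76 147] [30. 16. 85.]
press 1 [ 21  22  18  18 261] c 327.6621627807617 227.25675582885742 9.139652252197266 [0.5827 0.0864 0.045 ] [ 17 121 120] [ 27.  16. 144.]
[301.9 205. ] [197.  217.6]
[321.6 319.4] [402.5 273.1]
[346.3 269.2] [329.4 226.1]
[345.2 295.8] [328.8 228.4]
```

View pics/crop.png

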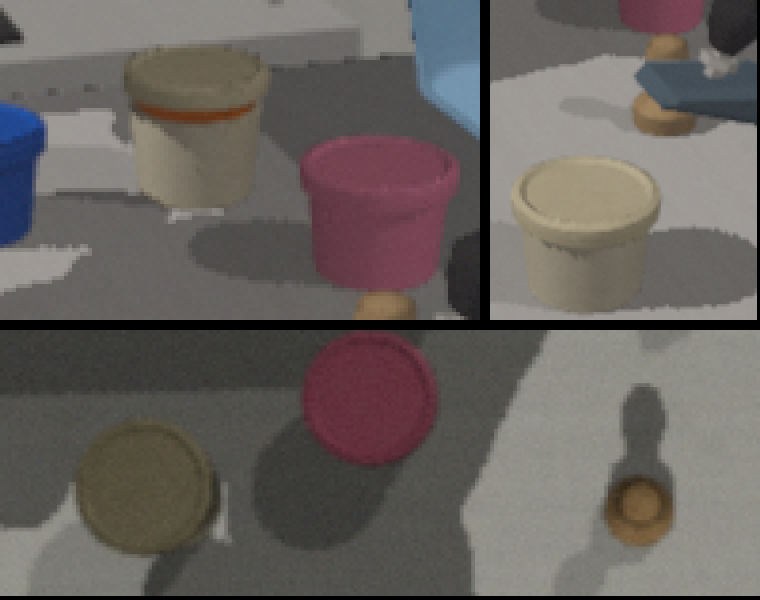

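Run:
```python
from h import *
p=optics.get_image("side");t=optics.get_image("top")
from scipy.optimize import least_squares
ri=lambda cx,cy,r,z:[[cx+r*np.cos(a),cy+r*np.sin(a),z] for a in np.linspace(0,6.28,60)]
for P in([.599,.334,.063],[.597,.333,.063]):
    for q in(p,t):
        E=np.array([proj(q,X) for X in ri(P[0],P[1],.035,P[2])]);print("lid",P,E.min(0),E.max(0))
for q,u,v in((t,328.2,227.6),(t,327.7,227.3)): print("foot",at(q,u,v,.008))
print("knobtop",at(t,328.7,225.5,.055))
for P in([.580,.085],[.584,.085],):
    for q in(p,t):
        E=np.array([proj(q,X) for X in ri(*P,.019,0.0)]);F=np.array([proj(q,X) for X in ri(*P,.019,0.012)])
        print("foot",P,E.min(0),E.max(0),F.min(0),F.max(0), "top",proj(q,[*P,.055]))
s=env.observe()
R=np.array(s["tool_rot"]);print(s["position"],R.round(3).tolist(),s["time_s"])
```

```text
lid [0.599, 0.334, 0.063] [280.8 199.9] [318.2 212. ]
lid [0.599, 0.334, 0.063] [180.1 202.4] [216.6 238.7]
lid [0.597, 0.333, 0.063] [280.  200.2] [317.4 212.3]
lid [0.597, 0.333, 0.063] [180.6 203.4] [217.1 239.7]
foot [0.5858 0.0844 0.008 ]
foot [0.5865 0.0854 0.008 ]
knobtop [0.585  0.0845 0.055 ]
foot [0.58, 0.085] [329.3 290.1] [354.1 301.6] [329.5 283.2] [354.5 294.5] top [342.9 263. ]
foot [0.58, 0.085] [318.6 221.6] [337.2 240.1] [318.6 220.9] [337.5 239.7] top [328.5 228.1]
foot [0.584, 0.085] [331.8 289.7] [356.5 301.2] [332.  282.8] [356.9 294.1] top [345.4 262.7]
foot [0.584, 0.085] [318.6 219.7] [337.2 238.2] [318.6 219. ] [337.4 237.7] top [328.5 226. ]
[0.1502847  0.52903885 0.23132153] [[-0.962, 0.273, -0.0], [0.273, 0.962, -0.0], [0.0, -0.0, -1.0]] 0.6
```

Crop: the orange band shows on the far cream tub (side crop about (195,112)), so open_tub is at about (0.598, 0.3335). The near cream tub shows no orange and is the bystander. The press is at about (0.585, 0.085).

```bash
python3 -m crank '[8,-3.37,-1.93,0,0, 8,-3.37,-1.93,0,0, 8,-3.37,-1.93,0,0, 8,-3.37,-1.93,0,0, 8,-3.37,-1.93,0,0, 8,-3.37,-1.93,0,0, 8,-3.37,-1.93,0,0, 8,-3.37,-1.93,0,0]' 50
python3 -m crank '[8,-3.37,-1.93,0,0, 8,-3.37,-1.93,0,0, 8,-3.37,-1.93,0,0, 8,-3.37,-1.93,0,0, 8,-3.37,-1.93,0,0, 8,-3.37,-1.93,0,0, 8,-3.37,-1.93,0,0, 8,-3.37,-1.93,0,0]' 50
cat > go.py <<'E'
import sys
from h import *
s=env.observe();R=np.array(s["tool_rot"]);d=np.array([float(a) for a in sys.argv[1:4]])-s["position"]
print("t",s["time_s"],"pos",np.round(s["position"],4),"shift cm",(100*R.T@d).round(2),"tilt",R[:,2].round(4),"ft",np.round(s["ft_force"],2),s["grip_width"],s["gripper_force"])
E
python3 go.py .585 .085 .022
```

```text
time_s: 1.27
position: [0.3684, 0.3053, 0.2315]
tool_rot: [[-0.962, 0.273, 0.0], [0.273, 0.962, 0.0], [-0.0, 0.0, -1.0]]
ft_force: [0.1, 0.9, -0.4]
grip_width: 0.0801
gripper_force: 0.0
time_s: 1.93
position: [0.5857, 0.083, 0.2314]
tool_rot: [[-0.962, 0.273, 0.0], [0.273, 0.962, 0.0], [-0.0, 0.0, -1.0]]
ft_force: [1.1, 0.9, -0.7]
grip_width: 0.0801
gripper_force: 0.0
t 1.9333 pos [0.5857 0.083  0.2314] shift cm [ 0.12  0.18 20.94] tilt [ 1.e-04  0.e+00 -1.e+00] ft [ 1.09  0.88 -0.68] 0.08010059041963011 0.0
```

```bash
python3 -m crank '[8,0.12,0.18,2.3,0, 8,0,0,2.3,0, 8,0,0,2.3,0, 8,0,0,2.3,0, 8,0,0,2.3,0, 8,0,0,2.2,0, 8,0,0,2.2,0, 8,0,0,1.5,0]' 50
python3 go.py .585 .085 .022
python3 - <<'E'
from h import *
p=optics.get_image("side");t=optics.get_image("top")
a=cv2.resize(p["color"][180:330,260:420,::-1],(640,600),interpolation=3)
cv2.imwrite("pics/pre.png",a)
E
```

```text
time_s: 2.6
position: [0.5833, 0.0867, 0.0553]
tool_rot: [[-0.962, 0.273, -0.002], [0.273, 0.962, 0.0], [0.002, -0.0, -1.0]]
ft_force: [0.5, 1.0, 0.5]
grip_width: 0.0802
gripper_force: 0.0
t 2.6 pos [0.5833 0.0867 0.0553] shift cm [-0.22 -0.11  3.33] tilt [-2.2e-03  1.0e-04 -1.0e+00] ft [0.47 0.97 0.52] 0.08019652589267043 0.0
```

View pics/pre.png

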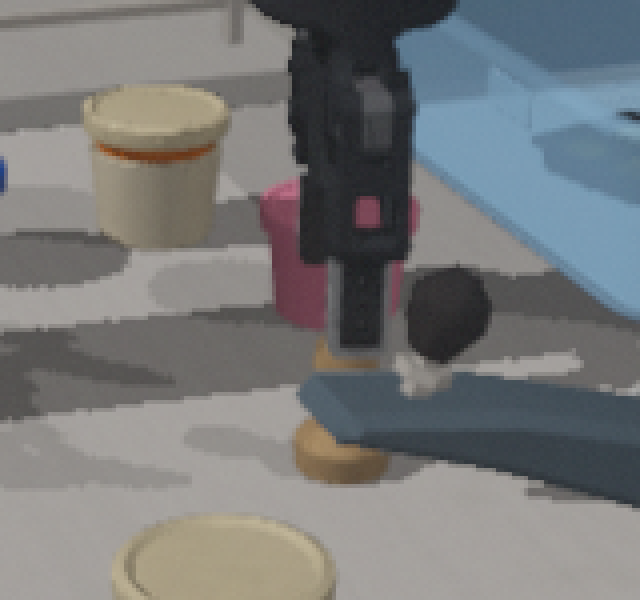

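The view shows the near finger at (360,310), directly in line with the press knob at (345,355). The orange band at (155,152) is still on the far tub.

```bash
python3 go.py .585 .085 .022; python3 -m crank '[8,0,0,0.8,0, 8,0,0,0.8,0, 8,0,0,0.8,0, 8,0,0,0.5,0, 8,0,0,0.3,0, 8,0,0,0.1,0, 8,0,0,0,0, 8,0,0,0,0]' 50
python3 go.py .585 .085 .022
```

```text
t 2.7 pos [0.5827 0.0867 0.055 ] shift cm [-0.29 -0.1   3.3 ] tilt [-4.9e-03  3.0e-04 -1.0e+00] ft [-0.46  0.21  0.38] 0.07971294451416762 0.0
time_s: 3.37
position: [0.5841, 0.0867, 0.0246]
tool_rot: [[-0.962, 0.273, 0.001], [0.273, 0.962, -0.0], [-0.001, 0.0, -1.0]]
ft_force: [0.1, 0.3, -0.1]
grip_width: 0.0798
gripper_force: 0.0
t 3.3667 pos [0.5841 0.0867 0.0246] shift cm [-0.13 -0.14  0.26] tilt [ 5.e-04 -1.e-04 -1.e+00] ft [ 0.14  0.3  -0.14] 0.07975241017116544 0.0
```

```bash
python3 -m crank '[8,-0.1,-0.14,0.1,0, 8,0,0,0,0, 4,0,0,0,0, 3,0,0,0,0, 1,0,0,0,0, 1,0,0,0,0, 1,0,0,0,0, 1,0,0,0,0]' 50
python3 -m crank '[1,0,0,0,0, 1,0,0,0,0, 1,0,0,0,0, 1,0,0,0,0, 1,0,0,0,0, 1,0,0,0,0, 1,0,0,0,0, 1,0,0,0,0]' 50
python3 go.py .585 .085 .022
```

```text
time_s: 4.03
position: [0.5847, 0.0852, 0.0237]
tool_rot: [[-0.962, 0.273, 0.001], [0.273, 0.962, 0.0], [-0.001, 0.0, -1.0]]
ft_force: [-0.9, 0.6, 3.4]
grip_width: 0.0283
gripper_force: 48.8
time_s: 4.7
position: [0.5847, 0.0852, 0.0237]
tool_rot: [[-0.962, 0.273, 0.001], [0.273, 0.962, 0.0], [-0.001, 0.0, -1.0]]
ft_force: [-1.1, -0.6, 4.6]
grip_width: 0.028
gripper_force: 49.0
t 4.7 pos [0.5847 0.0852 0.0237] shift cm [-0.03 -0.01  0.17] tilt [ 7.e-04  0.e+00 -1.e+00] ft [-1.12 -0.59  4.65] 0.028031244415709696 49.044873006641865
```

```bash
python3 -m crank '[1,0,0,-0.5,0, 1,0,0,-1.5,0, 1,0,0,-2,0, 1,0,0,-2,0, 1,0,0,-2,0, 1,0,0,-2,0, 1,0,0,-1,0, 1,0,0,0,0]' 50
python3 go.py .598 .3335 .135
python3 - <<'E'
from h import *
p=optics.get_image("side")
cv2.imwrite("pics/lift.png",cv2.resize(p["color"][150:330,260:420,::-1],(533,600),interpolation=3))
E
```

```text
time_s: 5.37
position: [0.5853, 0.0851, 0.1353]
tool_rot: [[-0.962, 0.273, 0.004], [0.273, 0.962, -0.0], [-0.004, 0.001, -1.0]]
ft_force: [0.7, -0.2, -0.8]
grip_width: 0.0278
gripper_force: 48.6
t 5.3667 pos [0.5853 0.0851 0.1353] shift cm [ 5.57 24.24  0.03] tilt [ 3.9e-03 -2.0e-04 -1.0e+00] ft [ 0.7  -0.16 -0.78] 0.02780747980339106 48.556956028332934
```

View pics/lift.png

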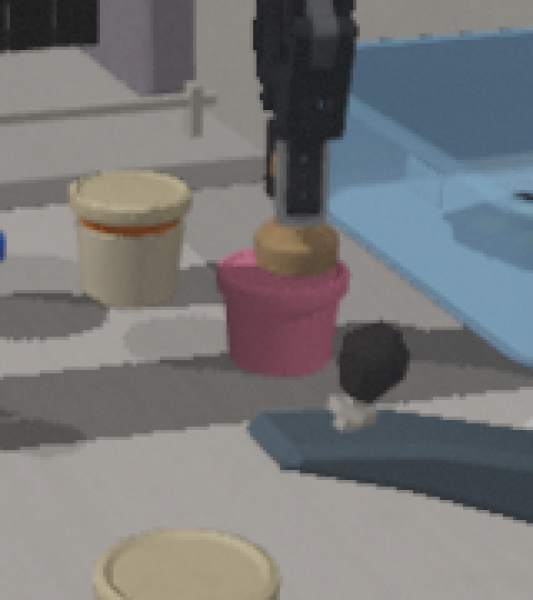

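The press hangs upright in the fingers, with its foot at (297,248). Next I'll move over the lid.

```bash
python3 -m crank '[1,0.35,1.5,0,0, 1,0.7,3.1,0,0, 1,0.9,3.9,0,0, 1,0.9,3.9,0,0, 1,0.9,3.9,0,0, 1,0.9,3.8,0,0, 1,0.6,2.7,0,0, 1,0.3,1.4,0,0]' 50
python3 - <<'E'
from h import *
p=optics.get_image("side");t=optics.get_image("top")
im=np.hstack([cv2.resize(p["color"][150:270,250:350,::-1],(500,600),interpolation=3)])
cv2.imwrite("pics/over.png",im)
E
python3 go.py .598 .3335 .0877
```

```text
time_s: 6.08
position: [0.5959, 0.3365, 0.1308]
tool_rot: [[-0.963, 0.27, -0.003], [0.27, 0.963, -0.0], [0.003, -0.001, -1.0]]
ft_force: [-0.1, -0.0, -1.1]
grip_width: 0.028
gripper_force: 48.6
t 6.1833 pos [0.5961 0.3353 0.1308] shift cm [-0.24 -0.12  4.31] tilt [-3.e-03 -8.e-04 -1.e+00] ft [ 0.28 -0.08 -0.96] 0.027731781859220987 48.57142268680036
```

View pics/over.png

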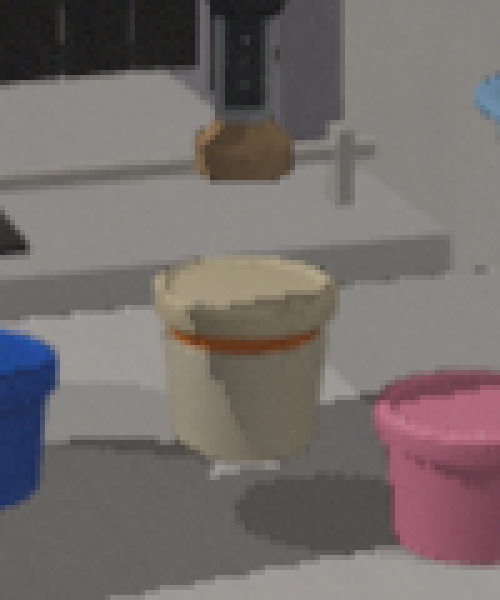

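The foot (centre column 244) sits over the lid centre (column 246). Now I'll lower it.

```bash
python3 -m crank '[1,-0.2,-0.12,0.5,0, 1,0,0,0.8,0, 1,0,0,0.8,0, 1,0,0,0.8,0, 1,0,0,0.5,0, 1,0,0,0.3,0, 1,0,0,0,0, 1,0,0,0,0]' 50
python3 go.py .598 .3335 .0747
python3 -m crank '[1,0,0,0.1,0, 1,0,0,0.1,0, 1,0,0,0.1,0, 1,0,0,0.1,0, 1,0,0,0.1,0, 1,0,0,0.1,0, 1,0,0,0.1,0, 1,0,0,0.1,0]' 50
python3 go.py .598 .3335 .0747
```

```text
time_s: 6.85
position: [0.5989, 0.3313, 0.0964]
tool_rot: [[-0.962, 0.273, 0.0], [0.273, 0.962, 0.0], [-0.0, 0.0, -1.0]]
ft_force: [-0.6, -0.4, 0.3]
grip_width: 0.028
gripper_force: 48.6
t 6.85 pos [0.5989 0.3313 0.0964] shift cm [0.15 0.19 2.17] tilt [ 1.e-04  0.e+00 -1.e+00] ft [-0.64 -0.37  0.32] 0.02795847377186221 48.57450656360015
time_s: 7.52
position: [0.5988, 0.3314, 0.0882]
tool_rot: [[-0.962, 0.273, -0.0], [0.273, 0.962, -0.0], [0.0, -0.0, -1.0]]
ft_force: [-0.8, 0.4, 0.1]
grip_width: 0.0277
gripper_force: 48.6
t 7.5167 pos [0.5988 0.3314 0.0882] shift cm [0.14 0.18 1.35] tilt [-0. -0. -1.] ft [-0.76  0.39  0.14] 0.027678776727481976 48.572876912076026
```

Not in contact yet. I'll correct by 2 mm sideways, then push in small steps.

```bash
python3 -m crank '[1,0.1,0.18,0,0, 1,0,0,0.1,0, 1,0,0,0.1,0, 1,0,0,0.1,0, 1,0,0,0.1,0, 1,0,0,0.1,0, 1,0,0,0.1,0, 1,0,0,0.1,0]' 50
python3 go.py .598 .3335 .0747
python3 -m crank '[1,0,0,0.1,0, 1,0,0,0.1,0, 1,0,0,0.1,0, 1,0,0,0.1,0, 1,0,0,0,0, 1,0,0,0,0, 1,0,0,0,0, 1,0,0,0,0]' 50
python3 go.py .598 .3335 .0747
```

```text
time_s: 8.18
position: [0.5988, 0.3337, 0.0828]
tool_rot: [[-0.962, 0.273, 0.002], [0.273, 0.962, 0.001], [-0.002, 0.001, -1.0]]
ft_force: [-1.8, -0.6, 7.3]
grip_width: 0.028
gripper_force: 50.0
t 8.1833 pos [0.5988 0.3337 0.0828] shift cm [ 0.08 -0.04  0.81] tilt [ 2.2e-03  9.0e-04 -1.0e+00] ft [-1.76 -0.58  7.31] 0.02801538428169868 49.9893929483369
time_s: 8.85
position: [0.5987, 0.3336, 0.0786]
tool_rot: [[-0.962, 0.273, 0.002], [0.273, 0.962, 0.001], [-0.002, 0.001, -1.0]]
ft_force: [-1.2, 0.2, 6.1]
grip_width: 0.0279
gripper_force: 49.8
t 8.85 pos [0.5987 0.3336 0.0786] shift cm [ 0.07 -0.03  0.39] tilt [ 1.8e-03  8.0e-04 -1.0e+00] ft [-1.24  0.2   6.13] 0.02794617420688713 49.75393874337897
```

```bash
python3 -m crank '[1,0,0,0.1,0, 1,0,0,0.1,0, 1,0,0,0.1,0, 1,0,0,0.05,0, 1,0,0,0,0, 1,0,0,0,0, 1,0,0,0,0, 1,0,0,0,0]' 50
python3 go.py .598 .3335 .0747
```

```text
time_s: 9.52
position: [0.5987, 0.3337, 0.0751]
tool_rot: [[-0.962, 0.273, 0.002], [0.273, 0.962, 0.001], [-0.002, 0.001, -1.0]]
ft_force: [-1.9, 0.1, 7.5]
grip_width: 0.0281
gripper_force: 49.8
t 9.5167 pos [0.5987 0.3337 0.0751] shift cm [ 0.07 -0.04  0.04] tilt [ 1.9e-03  8.0e-04 -1.0e+00] ft [-1.95  0.14  7.46] 0.028132625725074936 49.80684946174733
```

```bash
python3 -m crank '[1,0,0,0.05,0, 1,0,0,0.05,0, 1,0,0,0,0, 1,0,0,0,0, 1,0,0,0,0, 1,0,0,0,0, 1,0,0,0,0, 1,0,0,0,0]' 50
python3 go.py .598 .3335 .0747
```

```text
time_s: 10.18
position: [0.5989, 0.3337, 0.0748]
tool_rot: [[-0.962, 0.273, 0.003], [0.273, 0.962, 0.001], [-0.002, 0.002, -1.0]]
ft_force: [-2.6, -0.8, 10.4]
grip_width: 0.0279
gripper_force: 50.4
t 10.1833 pos [0.5989 0.3337 0.0748] shift cm [ 0.08 -0.04  0.01] tilt [ 0.0027  0.001  -1.    ] ft [-2.6  -0.8  10.42] 0.02785325627416789 50.44683171319775
```

```bash
python3 -m crank '[1,0,0,0.05,0, 1,0,0,0.05,0, 1,0,0,0.05,0, 1,0,0,0,0, 1,0,0,0,0, 1,0,0,0,0, 1,0,0,0,0, 1,0,0,0,0]' 50
python3 go.py .598 .3335 .0747
python3 - <<'E'
from h import *
p=optics.get_image("side")
cv2.imwrite("pics/down.png",cv2.resize(p["color"][150:270,250:350,::-1],(500,600),interpolation=3))
E
```

```text
time_s: 10.85
position: [0.5992, 0.3337, 0.0747]
tool_rot: [[-0.962, 0.273, 0.004], [0.273, 0.962, 0.001], [-0.004, 0.002, -1.0]]
ft_force: [-4.7, -1.4, 16.3]
grip_width: 0.028
gripper_force: 51.8
t 10.85 pos [0.5992 0.3337 0.0747] shift cm [ 0.11 -0.05 -0.  ] tilt [ 0.0043  0.0013 -1.    ] ft [-4.69 -1.44 16.28] 0.027976492093597573 51.80636714911088
```

View pics/down.png

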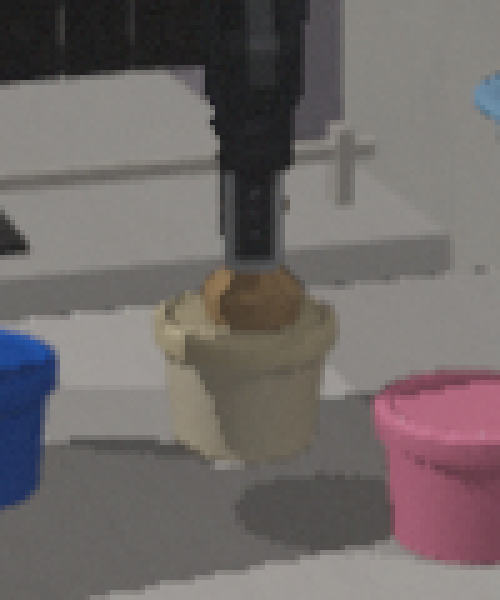

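No orange shows: the lid is home, and the height (TCP 0.0747) and the sharp force rise agree. I'll lift off and return the press.

```bash
python3 -m crank '[1,0,0,-0.3,0, 1,0,0,-0.5,0, 1,0,0,-1,0, 1,0,0,-1.2,0, 1,0,0,-1.2,0, 1,0,0,-1.2,0, 1,0,0,-0.6,0, 1,0,0,0,0]' 50
python3 -m crank '[1,-0.35,-1.5,0,0, 1,-0.7,-3.1,0,0, 1,-0.9,-3.9,0,0, 1,-0.9,-3.9,0,0, 1,-0.9,-3.9,0,0, 1,-0.9,-3.8,0,0, 1,-0.6,-2.7,0,0, 1,-0.3,-1.4,0,0]' 50
python3 -m crank '[1,0,0,0.5,0, 1,0,0,1.5,0, 1,0,0,1.5,0, 1,0,0,1.5,0, 1,0,0,1.5,0, 1,0,0,1,0, 1,0,0,0.5,0, 1,0,0,0,0]' 50
python3 go.py .585 .085 .024
```

```text
time_s: 11.57
position: [0.599, 0.3336, 0.1331]
tool_rot: [[-0.962, 0.273, 0.003], [0.273, 0.962, 0.001], [-0.002, 0.002, -1.0]]
ft_force: [0.5, 0.0, -1.2]
grip_width: 0.028
gripper_force: 48.6
time_s: 12.23
position: [0.5852, 0.0822, 0.1308]
tool_rot: [[-0.961, 0.276, -0.001], [0.276, 0.961, -0.0], [0.001, -0.001, -1.0]]
ft_force: [0.1, 0.4, -0.2]
grip_width: 0.0283
gripper_force: 48.6
time_s: 12.9
position: [0.5851, 0.0862, 0.0501]
tool_rot: [[-0.962, 0.273, -0.002], [0.273, 0.962, 0.0], [0.002, -0.0, -1.0]]
ft_force: [0.3, -0.0, -0.1]
grip_width: 0.0285
gripper_force: 48.6
t 12.9 pos [0.5851 0.0862 0.0501] shift cm [-0.03 -0.12  2.61] tilt [-2.1e-03  3.0e-04 -1.0e+00] ft [ 0.29 -0.04 -0.08] 0.02845234074933446 48.57945100637153
```

```bash
python3 -m crank '[1,0,0,0.7,0, 1,0,0,0.6,0, 1,0,0,0.5,0, 1,0,0,0.3,0, 1,0,0,0.2,0, 1,0,0,0.1,0, 1,0,0,0.05,0, 1,0,0,0,0]' 50
python3 go.py .585 .085 .0235
```

```text
time_s: 13.57
position: [0.5857, 0.0854, 0.0269]
tool_rot: [[-0.962, 0.273, 0.0], [0.273, 0.962, -0.0], [-0.0, 0.0, -1.0]]
ft_force: [-0.4, 0.1, -0.1]
grip_width: 0.0282
gripper_force: 48.6
t 13.5667 pos [0.5857 0.0854 0.0269] shift cm [ 0.06 -0.06  0.34] tilt [ 3.e-04 -0.e+00 -1.e+00] ft [-0.36  0.06 -0.12] 0.028206221175386858 48.58599386760034
```

```bash
python3 -m crank '[1,0,0,0.05,0, 1,0,0,0.05,0, 1,0,0,0.05,0, 1,0,0,0.05,0, 1,0,0,0.05,0, 1,0,0,0.05,0, 1,0,0,0.05,0, 1,0,0,0,0]' 50
python3 go.py .585 .085 .0235
```

```text
time_s: 14.23
position: [0.5857, 0.0853, 0.0238]
tool_rot: [[-0.962, 0.273, 0.001], [0.273, 0.962, -0.0], [-0.001, 0.0, -1.0]]
ft_force: [-1.2, 0.0, 3.1]
grip_width: 0.0281
gripper_force: 49.4
t 14.2333 pos [0.5857 0.0853 0.0238] shift cm [ 0.06 -0.05  0.02] tilt [ 5.e-04 -1.e-04 -1.e+00] ft [-1.15  0.    3.13] 0.028137887361806477 49.3798158376012
```

The foot is touching the table with 3 N. I'll open gently, then retreat.

```bash
python3 -m crank '[2.9,0,0,0,0, 3.1,0,0,0,0, 3.5,0,0,0,0, 4.5,0,0,0,0, 6,0,0,0,0, 7,0,0,0,0, 7.5,0,0,0,0, 7.5,0,0,0,0]' 20
python3 -m crank '[7.5,0,0,-0.5,0, 7.5,0,0,-1,0, 7.5,0,0,-2,0, 7.5,0,0,-2,0, 7.5,0,0,-2,0, 7.5,0,0,-2,0, 7.5,0,0,-2,0, 7.5,0,0,-1,0]' 20
python3 -m crank '[7.5,0,0,-1,0, 7.5,0,0,-1,0, 7.5,0,0,0,0, 7.5,0,0,0,0, 7.5,0,0,0,0, 7.5,0,0,0,0, 7.5,0,0,0,0, 7.5,0,0,0,0]' 20
python3 - <<'E'
from h import *
p=optics.get_image("side")
cv2.imwrite("pics/end.png",cv2.resize(p["color"][180:380,240:440,::-1],(600,600),interpolation=3))
E
```

```text
time_s: 14.9
position: [0.5856, 0.0854, 0.0233]
tool_rot: [[-0.962, 0.273, -0.0], [0.273, 0.962, -0.0], [0.0, -0.0, -1.0]]
ft_force: [0.1, 0.6, 0.6]
grip_width: 0.075
gripper_force: 0.0
time_s: 15.57
position: [0.5864, 0.0854, 0.1518]
tool_rot: [[-0.962, 0.273, 0.005], [0.273, 0.962, -0.0], [-0.004, 0.001, -1.0]]
ft_force: [-0.3, -0.4, -0.0]
grip_width: 0.0751
gripper_force: 0.0
time_s: 16.23
position: [0.5855, 0.0854, 0.1678]
tool_rot: [[-0.962, 0.273, -0.001], [0.273, 0.962, 0.0], [0.001, -0.0, -1.0]]
ft_force: [-0.0, 0.4, 0.2]
grip_width: 0.0751
gripper_force: 0.0
```

View pics/end.png

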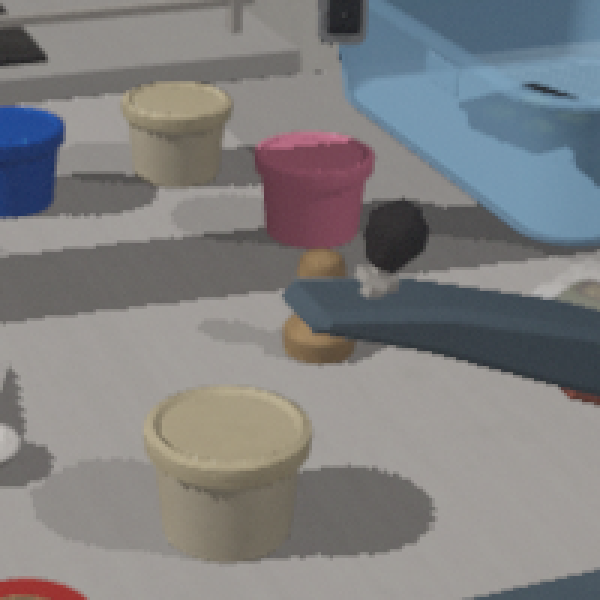

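The press stands upright at (320,310), the far tub at (177,130) is closed with no orange, and the near tub has not moved.

```bash
python3 -c "
from rig import env
print(env.close_job())"
```

```text
the job is handed in; nothing more can be done
None
```

I pressed the proud lid fully home with no orange showing, stood the press upright on the worktop and released it, left the closed tub where it was, and handed the job in; no verdict came back.

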